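Load the specimen carrier and hold its dock lock open

TASK

The courier has come for the specimen carrier that is locked into its dock on the worktop. Stand the lidded specimen cup upright in the round well of the carrier's open drawer, let go of it and push the drawer fully shut; only then take the black sprung knob beside the carrier, pull the lock plunger up as far as it goes and finish while still holding it there, so that the courier can slide the carrier off. Keep the cup upright, leave the carrier sitting in its dock and the other things where they are.

Things in the scene. Friction and masses are not known exactly. Their poses are not given: they have to be found in the camera images.
- cup: the lidded specimen cup, a plain upright cylinder 68 mm tall: body 54 mm across, screw lid 59 mm across in the top 12 mm; about 60 g. Origin: centre of its underside, z up. It starts upright on the worktop, on the left or the right of the carrier. It is the only specimen cup. A tall fixed centrifuge fills the worktop left of y 0.5 m, beside the arm's start: leave the start to the right (-y) first.
- swab_jar: bystander: open clear jar of cotton buds, 77 mm across, 80 mm tall, loose; origin: centre of its underside. It stands on the other side of the carrier from the cup. Not to be moved.
- dock: fixed metal dock: base plate 6 mm thick, low guide rails before and behind the carrier (tops z 18 mm), open at the left end. Origin on the worktop under the carrier's centre; x from the drawer front to the back, y left, z up; turned up to 0.13 rad. At dock (-90, -125) mm a bridge 70 x 50 mm, top at z 41 mm, bears the lock plunger in a fixed sleeve, 18 mm across, up to z 57 mm.
- carrier: the specimen carrier, a white box 138 mm deep, 156 mm wide, on a steel sole plate, about 1.2 kg; top 101 mm above the worktop, the folded bail on it 111 mm. Loose, but caught by the dock's rails (2 mm play) and the lock pin, so it takes the push of the drawer. Origin: centre of the sole plate's underside, 6 mm above the worktop; axes as the dock's.
- carrier_drawer (a joint): travel of the carrier's drawer, m: 0 shut, grows as it slides out toward the robot (along the dock's -x), stop at 0.108; starts 0.092 to 0.102 open. Sliding friction about 2 N, no latch.
- cup_well (a point): centre of the bottom of the round well in the drawer's black insert, where the cup stands, 23 mm above the worktop. Well 65 mm across, 24 mm deep, its centre 44 mm behind the drawer's outer front face. Along the dock's y there is room for fingers on both sides above the well's rim; in front stands the drawer's panel, behind it the white box.
- drawer_front (a point): point on the middle of the drawer's outer front face, 68 mm above the worktop. The panel is 152 mm wide and 7 mm thick, its underside at z 20 mm; a 58 mm wide finger cut-out lowers its top edge to z 78 mm in the middle (z 100 mm at the sides). Push here along the dock's +x to shut the drawer.
- lock_plunger (a joint): travel of the sprung lock plunger, m: 0 seated, its pin through the hole of the carrier's tongue; grows as it is pulled straight up; stop at 0.014. Spring: 3.5 N at 0, 10.5 N at the stop; it snaps back when let go. The pin leaves the hole at about 0.006.
- release_knob: the plunger's black ribbed knob, 27 mm across, 31 mm tall; origin: on its axis at the height to grip, 76 mm above the worktop while seated (knob from 16 mm below to 15 mm above it), rises with the plunger. The carrier's side, 33 mm from the knob, is the nearest wall; finger tips may go down to z 45 mm beside it. Wall cabinets begin above z 0.4 m just behind it: approach low.
- pin_tip (a point): lower end of the plunger's steel pin, 8 mm diameter, on the plunger's axis.
- lock_hole (a point): centre of the upper mouth of the lock hole (11 mm) in the carrier's steel tongue, 12 mm above the worktop; the seated pin goes 5.5 mm below it.
- timer: bystander: pocket timer lying flat, 66 x 66 x 16 mm, loose; origin: centre of its underside.
- forceps: bystander: steel forceps lying flat, 130 mm long, loose; origin: centre of its underside.
- tip_box: bystander: box of pipette tips, 92 x 122 x 77 mm, loose; origin: centre of its underside.
- gauze_1: bystander: gauze pack lying flat, 52 x 52 x 9 mm, loose; origin: centre of its underside.
- gauze_2: bystander: gauze pack lying flat, 52 x 52 x 9 mm, loose; origin: centre of its underside.

How it is judged:
By the outcome, as a careful person would: the job done as asked, in the order asked, and still so for the second after the job is handed in, while the arm keeps its last pose, push and grip.
It also fails if it takes over 72 s, if anything falls off the work surface, if the arm or the gripper's body presses on something with over 40 N, if the wrist force passes 120 N, or if a joint passes its speed limit or range.

ROBOT

A 6-joint arm with a two-finger parallel gripper is mounted at the origin on a cart in front of the work surface, level with it; the furniture and walls round the work are solid. World frame = base frame: x ahead of the robot, y to its left, z up, the work surface at z = 0. Lengths are in m, angles in rad, forces in N, time in s.
With the tool pointing down it reaches from about 0.225 to 0.875 m from the base axis. Payload 3.4 kg.
Tool frame: the origin (TCP) lies at the very end of the fingers, on their centre line; the grasp point (between the pads) lies behind it (manip.grasp_offset is the z of the grasp point in the tool frame, in m); z points along the fingers, y is the line along which they close (so a half turn about z gives the same grasp; the last joint's range is limited). The gripper opens to 85 mm and grips with 20 to 120 N. Pads are 22 mm wide; open, the fingers measure 114 mm over their backs; the gripper's body (76 mm by 85 mm) begins 54 mm behind the grasp point. The pads swing forward as they close: fully open they stand 13 mm farther back than shut.
Start: joints at [-1.431, 0.276, 1.505, -0, 1.361, -0.121], TCP at [0.148, -0.556, 0.231] pointing down, gripper open.
Joint ranges: [-2.89, 2.89], [-0.75, 2.08], [0.22, 2.7], [-1.18, 4.32], [0.11, 2.71], [-2.7, 2.7]. Speed limits (rad/s): [2.57, 2.57, 3.14, 3.14, 3.14, 3.14].

INTERFACE

Orientations are given as a unit quaternion [w, x, y, z].
In Python, from rig import manip gives the robot as it stands.
- The arm moves only by the shell command python3 -m pendant 'ROWS' [FORCE]. ROWS is JSON, a list of rows, each an object of numbers: "dx", "dy", "dz": the shift along the tool's x, y, z in m; "rx", "ry", "rz": the turn, a rotation vector about the tool's x, y, z in degrees; "hand": the finger opening in m, from 0 to 0.0854. In form: [{"dx": .., "dy": .., "dz": .., "rx": .., "ry": .., "rz": .., "hand": ..}, ...]. A call has 1 to 12 rows; each row shifts and turns the commanded pose from where the row before left it, along the tool's axes as they then stand; what a row does not reach is not made up. A row lasts 1/12 s, in which the tool goes at most 41.7 mm and 7.16 degrees, less where a joint would pass 70% of its speed; a pose out of reach is approached as far as the arm can. A call is refused whole if a number of a shift passes 0.0417 or a number of a turn 7.16, either way. A call with a gripper value outside its range is refused whole. The fingers move at their own pace and stop on an object; FORCE is the grip in N (left out, the last holds). Time passes only in rows, so rows that do not move let the fingers close. It gives the time, the measured TCP pose, the force, the opening and the grip force at its end, in the units of the state.
- manip.get_state(): the state, without advancing time (a new reading comes with each control period).
- manip.get_image(name): name is "scene" or "top" or "wrist"; returns a dict with "frame" (384x512x3 uint8, red, green, blue), "fx", "fy", "cx", "cy" (pixels), "position" and "attitude" of the camera in the world; the wrist camera has in their place "mount" (4x4, takes a point from camera to tool coordinates, whose origin is the TCP and whose axes are the flange's). Camera axes: x right, y up, looking along -z (the intrinsics and any distortion apply to the point x, -y, -z); pixel columns grow to the right and rows downward; lengths in m; the calibration is good to about 2 mm. A picture is of the moment at which its call begins: read the wrist's pose just before it. There is no depth.
- manip.sign_off(): hands the job in; it is judged then, once.
The state is a dict: "clock": time; "qpos": joint angles; "qd": joint speeds; "effort": joint torques, N m; "position": TCP position; "ee_rot": TCP orientation; "contact_force": force on the tool from outside, world axes, zero at the start; "moment": the same for the moment, N m; "width": finger opening in m; "gripper_force": force on a finger pad.
Only numpy, scipy, OpenCV 4.12 (cv2) and the standard library are available. Lean on these libraries where they do the work, as an engineer would, in place of code of your own. Each camera call takes 0.05 s, during which the arm holds its last target. There are 200 camera calls.

## Working session

There is one attempt and no reset: what is moved stays moved. The work goes in short steps, Python scripts to look and compute and a shell command to move; the robot and the scene stay as the last step left them, time stands still between calls to the robot, and variables do not carry over. Pictures are saved under pics/ and viewed, at most 10 in all, crops included, and the job is handed in when it is done.

```bash
ls; mkdir -p pics
python3 - <<'E'
from rig import manip
import cv2,numpy as np
print(manip.get_state(), manip.grasp_offset)
ims=[]
for n in("scene","top"):
    d=manip.get_image(n); cv2.imwrite(f"pics/{n}0.png",d["frame"][:,:,::-1])
    print(n,{k:v for k,v in d.items() if k!="frame"})
d=manip.get_image("wrist");print({k:v for k,v in d.items() if k!="frame"})
E
```

```text
pics
{'clock': 0.0, 'qpos': array([-1.43099653e+00,  2.76577781e-01,  1.50615262e+00,  2.52276884e-06,
        1.36070452e+00, -1.20960835e-01]), 'qd': array([ 0.00139674, -0.0021349 , -0.00079579, -0.00011549, -0.00169001,
       -0.00044252]), 'effort': array([-5.58600150e-04, -4.16770148e+01, -2.45806968e+01, -4.91112569e-04,
        1.09796741e-02, -3.23726113e-07]), 'position': array([ 0.14818532, -0.55501658,  0.23044177]), 'ee_rot': array([-9.21101518e-04,  9.91512134e-01,  1.30010921e-01, -7.44309218e-06]), 'contact_force': array([-0.48337821, -0.61525379, -1.10545735]), 'moment': array([ 0.00726834, -0.01855352,  0.01063907]), 'gripper_force': 0.0, 'width': 0.08543620658735725} -0.0187
scene {'fx': 382.2303825143734, 'fy': 382.2303825143734, 'cx': 259.3622373222982, 'cy': 194.29241453239135, 'position': array([-0.18683684, -0.89193   ,  0.6393543 ]), 'attitude': array([ 0.8009104 ,  0.48370368, -0.19176609, -0.29630903])}
top {'fx': 395.79395298945144, 'fy': 395.79395298945144, 'cx': 250.94692120997985, 'cy': 194.66492387040685, 'position': array([ 0.31618805, -0.11793037,  1.26698343]), 'attitude': array([ 0.7105854 ,  0.06227581, -0.05509587, -0.69868059])}
{'fx': 297.30610477112486, 'fy': 297.30610477112486, 'cx': 253.01565225577613, 'cy': 184.1576607642838, 'mount': array([[ 6.03229169e-04,  9.54033259e-01,  2.99700146e-01,
         7.68070101e-02],
       [ 9.99999812e-01, -5.43455274e-04, -2.82798157e-04,
        -1.05019426e-04],
       [-1.06925222e-04,  2.99700260e-01, -9.54033407e-01,
        -1.43277031e-01],
       [ 0.00000000e+00,  0.00000000e+00,  0.00000000e+00,
         1.00000000e+00]])}
```

View pics/scene0.png

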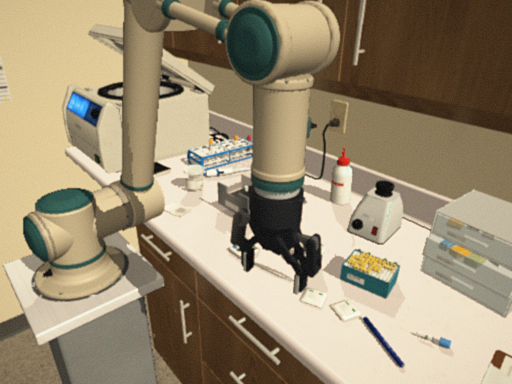

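View pics/top0.png

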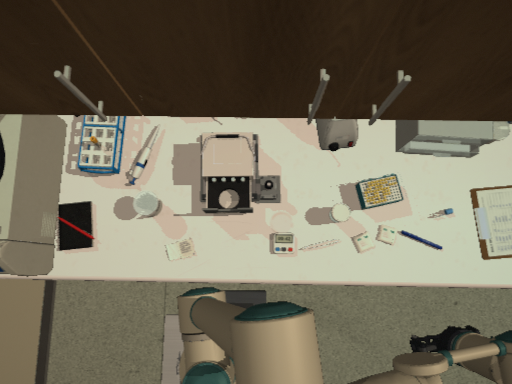

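The top view shows the carrier at about (228,160) with its well at about (228,199), the knob at (268,184), the cup at (341,212) on the right and the jar at (145,205). I'll zoom in next.

```bash
cat > h.py <<'E'
from rig import manip
import cv2,numpy as np
from scipy.spatial.transform import Rotation as R
def rot(q): return R.from_quat(np.roll(q,-1)).as_matrix()
def cam(n):
    s=manip.get_state(); d=manip.get_image(n)
    if n=="wrist":
        T=np.eye(4);T[:3,:3]=rot(s["ee_rot"]);T[:3,3]=s["position"];T=T@d["mount"];d["P"],d["Rm"]=T[:3,3],T[:3,:3]
    else: d["P"],d["Rm"]=d["position"],rot(d["attitude"])
    return d
def ray(d,uv,z):
    v=d["Rm"]@np.array([(uv[0]-d["cx"])/d["fx"],-(uv[1]-d["cy"])/d["fy"],-1.]); return d["P"]+v*(z-d["P"][2])/v[2]
def proj(d,p):
    c=d["Rm"].T@(np.asarray(p)-d["P"]); return np.array([d["cx"]-d["fx"]*c[0]/c[2], d["cy"]+d["fy"]*c[1]/c[2]])
def zoom(d,x0,y0,w,h,k,name):
    cv2.imwrite(name,cv2.resize(d["frame"][y0:y0+h,x0:x0+w,::-1],None,fx=k,fy=k,interpolation=cv2.INTER_CUBIC))
E
python3 - <<'E'
from h import *
d=cam("top"); zoom(d,185,115,190,150,4,"pics/t1.png")
print("cup",ray(d,(341,212),.068),"well",ray(d,(228,199),.023),"knob",ray(d,(268,184),.091),"jar",ray(d,(145,205),.08))
E
```

```text
cup [ 0.46812926 -0.37890532  0.068     ] well [ 0.50956126 -0.03062051  0.023     ] knob [ 0.54687577 -0.15520918  0.091     ] jar [0.4781793  0.21688186 0.08      ]
```

View pics/t1.png

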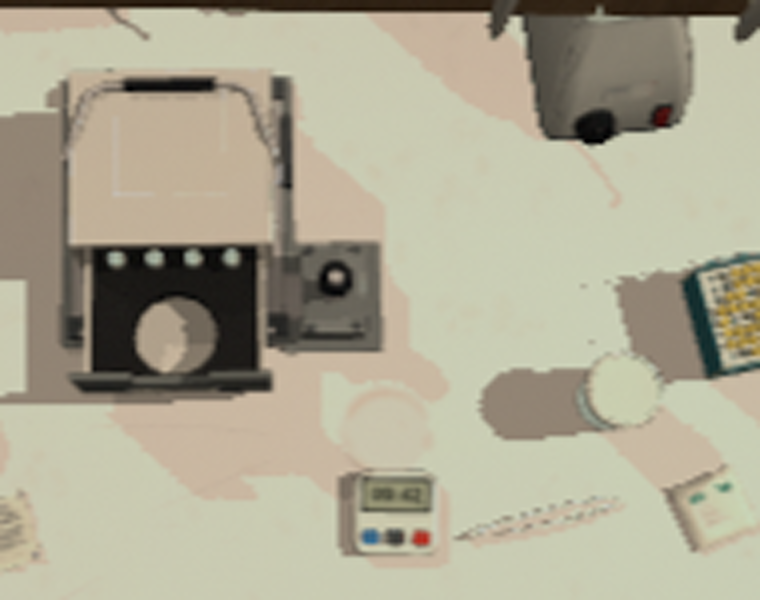

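```bash
cat >> h.py <<'E'
def go(p,yaw=None):
    "total tool-frame shift (mm, after turning) and turn to reach p with tool x at yaw (deg)"
    s=manip.get_state(); M=rot(s["ee_rot"]); y0=np.degrees(np.arctan2(M[1,0],M[0,0]))
    if yaw is None: yaw=y0
    D=np.radians(yaw); N=np.array([[np.cos(D),np.sin(D),0],[np.sin(D),-np.cos(D),0],[0,0,-1]]).T.T
    N=np.array([[np.cos(D),np.sin(D),0],[np.sin(D),-np.cos(D),0],[0,0,-1]])
    print("rz",np.round(y0-yaw,2),"tilt",np.round(M[:,2],4),"shift mm",np.round(N.T@(np.asarray(p)-s["position"])*1000,1),"clock",round(s["clock"],2))
E
python3 - <<'E'
from h import *
d=cam("top")
c=lambda u,v:(185+u/4-.375,115+v/4-.375)
print("cup",ray(d,c(623,389),.068),"knob",ray(d,c(336,277),.091),"well",ray(d,c(176,335),.047))
for n,a,b,z in(("front",(68,245),(272,245),.101),("back",(68,70),(272,70),.101),("panel",(75,376),(270,376),.1)):
    A,B=ray(d,c(*a),z),ray(d,c(*b),z);v=A-B;print(n,A,B,np.degrees(np.arctan2(-v[0],v[1])))
go((.468,-.379,.20),-30)
E
```

```text
cup [ 0.46848097 -0.37701475  0.068     ] knob [ 0.54729106 -0.15709519  0.091     ] well [ 0.50783672 -0.03420342  0.047     ]
front [0.56667857 0.04536841 0.101     ] [ 0.56909667 -0.1083565   0.101     ] 0.901188881502035
back [0.70399033 0.05062523 0.101     ] [ 0.70629378 -0.10603495  0.101     ] 0.8423844773286622
panel [0.46742428 0.03648505 0.1       ] [ 0.46981348 -0.10854567  0.1       ] 0.9437889430894864
rz 44.94 tilt [-1.e-04  9.e-04 -1.e+00] shift mm [ 188.8 -312.6   30.9] clock 0.25
```

```bash
python3 -m pendant '[{"rz":6.4},{"rz":6.4},{"rz":6.4},{"rz":6.4},{"rz":6.4},{"rz":6.4},{"rz":6.5}]' && python3 -m pendant '[{"dx":0.0175,"dy":-0.0285,"dz":0.003,"hand":0.075},{"dx":0.0175,"dy":-0.0285,"dz":0.003},{"dx":0.0175,"dy":-0.0285,"dz":0.003},{"dx":0.0175,"dy":-0.0285,"dz":0.003},{"dx":0.0175,"dy":-0.0285,"dz":0.003},{"dx":0.0175,"dy":-0.0285,"dz":0.003},{"dx":0.0175,"dy":-0.0285,"dz":0.003},{"dx":0.0175,"dy":-0.0285,"dz":0.003},{"dx":0.0175,"dy":-0.0285,"dz":0.003},{"dx":0.0175,"dy":-0.0285,"dz":0.003},{"dx":0.0138,"dy":-0.0276},{}]'
python3 - <<'E'
from h import *
d=cam("wrist"); cv2.imwrite("pics/w1.png",d["frame"][:,:,::-1])
print(proj(d,(.4685,-.377,.068))); go((.4685,-.377,.2),-30); print(manip.get_state()["position"])
E
```

```text
[ 125.72743155 -325.38855686]
rz 44.94 tilt [-1.e-04  5.e-04 -1.e+00] shift mm [ 188.2 -314.7   31. ] clock 0.3
[ 0.14822058 -0.5554313   0.23102386]invalid input
```

View pics/w1.png

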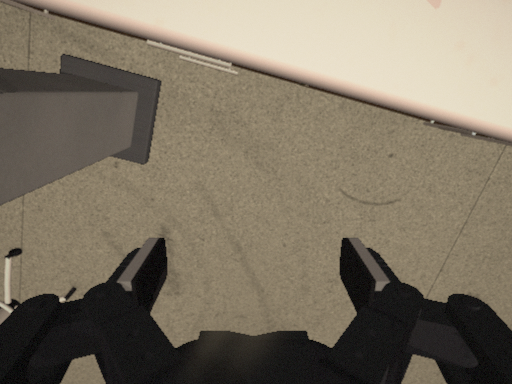

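The call was refused, so the arm hasn't moved: the wrist view shows only the floor and the counter edge. Perhaps every row needs all the keys.

```bash
python3 -m pendant '[{"dx":0,"dy":0,"dz":0,"rx":0,"ry":0,"rz":6.4,"hand":0.075},{"dx":0,"dy":0,"dz":0,"rx":0,"ry":0,"rz":6.4,"hand":0.075},{"dx":0,"dy":0,"dz":0,"rx":0,"ry":0,"rz":6.4,"hand":0.075},{"dx":0,"dy":0,"dz":0,"rx":0,"ry":0,"rz":6.4,"hand":0.075},{"dx":0,"dy":0,"dz":0,"rx":0,"ry":0,"rz":6.4,"hand":0.075},{"dx":0,"dy":0,"dz":0,"rx":0,"ry":0,"rz":6.4,"hand":0.075},{"dx":0,"dy":0,"dz":0,"rx":0,"ry":0,"rz":6.5,"hand":0.075}]'; echo; python3 -m pendant '[{"rz":0.01}]' ; python3 -m pendant '[{"dx":0,"dy":0,"dz":0,"rx":0,"ry":0,"rz":0}]'
```

```text
clock: 0.88
position: [0.1482, -0.5555, 0.2312]
ee_rot: [-0.0, 0.965, -0.261, -0.0]
contact_force: [-0.2, 0.3, 0.6]
width: 0.0747
gripper_force: 0.0
invalid input
invalid input
```

All seven keys are required.

```bash
python3 -m pendant '[{"dx":0.0188,"dy":-0.0313,"dz":0.003,"rx":0,"ry":0,"rz":0,"hand":0.075},{"dx":0.0188,"dy":-0.0313,"dz":0.003,"rx":0,"ry":0,"rz":0,"hand":0.075},{"dx":0.0188,"dy":-0.0313,"dz":0.003,"rx":0,"ry":0,"rz":0,"hand":0.075},{"dx":0.0188,"dy":-0.0313,"dz":0.003,"rx":0,"ry":0,"rz":0,"hand":0.075},{"dx":0.0188,"dy":-0.0313,"dz":0.003,"rx":0,"ry":0,"rz":0,"hand":0.075},{"dx":0.0188,"dy":-0.0313,"dz":0.003,"rx":0,"ry":0,"rz":0,"hand":0.075},{"dx":0.0188,"dy":-0.0313,"dz":0.003,"rx":0,"ry":0,"rz":0,"hand":0.075},{"dx":0.0188,"dy":-0.0313,"dz":0.003,"rx":0,"ry":0,"rz":0,"hand":0.075},{"dx":0.0188,"dy":-0.0313,"dz":0.003,"rx":0,"ry":0,"rz":0,"hand":0.075},{"dx":0.0188,"dy":-0.0313,"dz":0.003,"rx":0,"ry":0,"rz":0,"hand":0.075},{"dx":0,"dy":0,"dz":0,"rx":0,"ry":0,"rz":0,"hand":0.075},{"dx":0,"dy":0,"dz":0,"rx":0,"ry":0,"rz":0,"hand":0.075}]'
python3 - <<'E'
from h import *
d=cam("wrist"); cv2.imwrite("pics/w2.png",d["frame"][:,:,::-1])
print(proj(d,(.4685,-.377,.068))); go((.4685,-.377,.2),-30); print(manip.get_state()["position"])
E
```

```text
clock: 1.88
position: [0.4688, -0.377, 0.2008]
ee_rot: [-0.0, 0.966, -0.257, -0.0]
contact_force: [-1.1, 0.3, 0.5]
width: 0.075
gripper_force: 0.0
[253.3146188  174.38905945]
rz 0.15 tilt [-1.1e-03 -1.0e-04 -1.0e+00] shift mm [ 0.4 -1.2  1. ] clock 1.93
[ 0.46760086 -0.3778545   0.20101239]
```

View pics/w2.png

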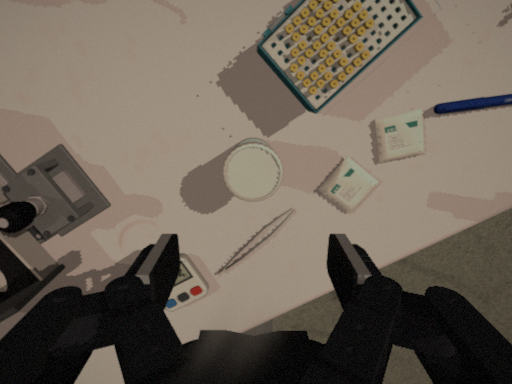

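The cup lid is centred at (253,171.5), and the finger lanes on both sides along that row are clear: the tip box corner is at (315,110) and the gauze at (318,188). I'll shift 3 mm in dx, descend and grip.

```bash
python3 -m pendant '[{"dx":0.003,"dy":-0.001,"dz":0.034,"rx":0,"ry":0,"rz":0,"hand":0.075},{"dx":0,"dy":0,"dz":0.034,"rx":0,"ry":0,"rz":0,"hand":0.075},{"dx":0,"dy":0,"dz":0.034,"rx":0,"ry":0,"rz":0,"hand":0.075},{"dx":0,"dy":0,"dz":0.034,"rx":0,"ry":0,"rz":0,"hand":0.075},{"dx":0,"dy":0,"dz":0.034,"rx":0,"ry":0,"rz":0,"hand":0.075},{"dx":0,"dy":0,"dz":0.002,"rx":0,"ry":0,"rz":0,"hand":0.075},{"dx":0,"dy":0,"dz":0,"rx":0,"ry":0,"rz":0,"hand":0.075},{"dx":0,"dy":0,"dz":0,"rx":0,"ry":0,"rz":0,"hand":0.045},{"dx":0,"dy":0,"dz":0,"rx":0,"ry":0,"rz":0,"hand":0.045},{"dx":0,"dy":0,"dz":0,"rx":0,"ry":0,"rz":0,"hand":0.045},{"dx":0,"dy":0,"dz":0,"rx":0,"ry":0,"rz":0,"hand":0.045},{"dx":0,"dy":0,"dz":0,"rx":0,"ry":0,"rz":0,"hand":0.045}]' 25
```

```text
clock: 2.93
position: [0.4717, -0.3804, 0.0317]
ee_rot: [0.002, 0.966, -0.258, 0.002]
contact_force: [0.2, 0.2, 7.3]
width: 0.058
gripper_force: 27.2
```

```bash
python3 -m pendant '[{"dx":0,"dy":0,"dz":-0.034,"rx":0,"ry":0,"rz":0,"hand":0.045},{"dx":0,"dy":0,"dz":-0.034,"rx":0,"ry":0,"rz":-6.2,"hand":0.045},{"dx":0,"dy":0,"dz":-0.034,"rx":0,"ry":0,"rz":-6.2,"hand":0.045},{"dx":0,"dy":0,"dz":-0.034,"rx":0,"ry":0,"rz":-6.2,"hand":0.045},{"dx":0,"dy":0,"dz":-0.034,"rx":0,"ry":0,"rz":-6.2,"hand":0.045},{"dx":0,"dy":-0.036,"dz":0,"rx":0,"ry":0,"rz":-6.2,"hand":0.045},{"dx":0,"dy":-0.036,"dz":0,"rx":0,"ry":0,"rz":0,"hand":0.045},{"dx":0,"dy":-0.036,"dz":0,"rx":0,"ry":0,"rz":0,"hand":0.045},{"dx":0,"dy":-0.036,"dz":0,"rx":0,"ry":0,"rz":0,"hand":0.045},{"dx":0,"dy":-0.036,"dz":0,"rx":0,"ry":0,"rz":0,"hand":0.045},{"dx":0,"dy":-0.036,"dz":0,"rx":0,"ry":0,"rz":0,"hand":0.045},{"dx":0,"dy":0,"dz":0,"rx":0,"ry":0,"rz":0,"hand":0.045}]'
python3 - <<'E'
from h import *
d=cam("wrist"); cv2.imwrite("pics/w3.png",cv2.resize(d["frame"][:,:,::-1],(768,576),interpolation=cv2.INTER_CUBIC))
for p in((.508,-.034,.047),(.547,-.157,.091)): print(1.5*proj(d,p))
go((.508,-.034,.2),1.2); print(manip.get_state()["position"])
E
```

```text
clock: 3.93
position: [0.4688, -0.1565, 0.1998]
ee_rot: [-0.002, 1.0, 0.011, -0.0]
contact_force: [-0.6, 0.6, -0.4]
width: 0.0577
gripper_force: 27.5
[195.96176112 191.36815417]
[384.97000105 133.35640193]
rz 0.1 tilt [ 3.e-04  7.e-04 -1.e+00] shift mm [  40.9 -125.     0. ] clock 3.98
[ 0.46976011 -0.1597805   0.20000048]
```

View pics/w3.png

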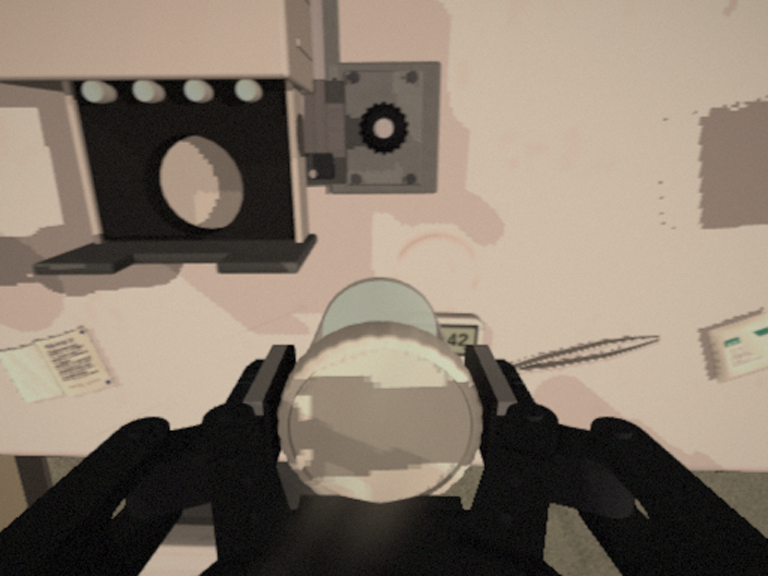

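The cup hangs upright, held by its lid. In the 1.5x picture the well floor and rim are centred at about (204,185) and (194,184), the knob top is at (384,128), and the dock edges lie parallel to the tool axes.

Run:
```python
from h import *
d=cam("wrist"); q=lambda u,v,z:ray(d,(u/1.5,v/1.5),z).round(4)
print("rim",q(194,184,.047),"floor",q(204,185,.023),"knob",q(384,128,.091))
print("panel top corners",q(36,273,.1),q(303,272,.1), "boxfront",q(5,80,.101),q(283,79,.101))
g=q(194,184,.047)*.5+q(204,185,.023)*.5
go((g[0],g[1],.2),1.2)
```

```text
rim [ 0.5139 -0.0372  0.047 ] floor [ 0.5107 -0.0344  0.023 ] knob [ 0.5508 -0.1601  0.091 ]
panel top corners [0.4675 0.0364 0.1   ] [ 0.4717 -0.1159  0.1   ] boxfront [0.569  0.0302 0.101 ] [ 0.5727 -0.1089  0.101 ]
rz 0.02 tilt [ 0.0011 -0.0011 -1.    ] shift mm [ 4.450e+01 -1.252e+02  1.000e-01] clock 4.03
```

```bash
python3 - <<'E'
from h import *
d=cam("wrist")
for z in (.234,.24): p=ray(d,(381/1.5,412/1.5),z); s=manip.get_state(); print(rot(s["ee_rot"]).T@(p-s["position"]))
E
python3 -m pendant '[{"dx":0.0113,"dy":-0.031,"dz":0,"rx":0,"ry":0,"rz":-0.3,"hand":0.045},{"dx":0.0113,"dy":-0.031,"dz":0,"rx":0,"ry":0,"rz":0,"hand":0.045},{"dx":0.0113,"dy":-0.031,"dz":0,"rx":0,"ry":0,"rz":0,"hand":0.045},{"dx":0.0113,"dy":-0.031,"dz":0,"rx":0,"ry":0,"rz":0,"hand":0.045},{"dx":0,"dy":0,"dz":0,"rx":0,"ry":0,"rz":0,"hand":0.045},{"dx":0,"dy":0,"dz":0.01,"rx":0,"ry":0,"rz":0,"hand":0.045}]'
```

```text
[ 0.00171532 -0.00093415 -0.03402219]
[ 0.00581679 -0.00096541 -0.04001709]
clock: 4.58
position: [0.5153, -0.0385, 0.1906]
ee_rot: [0.001, 1.0, 0.013, 0.002]
contact_force: [0.8, 0.0, 0.0]
width: 0.058
gripper_force: 27.5
```

```bash
python3 -m pendant '[{"dx":-0.004,"dy":0,"dz":0.03,"rx":0,"ry":0,"rz":0,"hand":0.045},{"dx":0,"dy":0,"dz":0.03,"rx":0,"ry":0,"rz":0,"hand":0.045},{"dx":0,"dy":0,"dz":0.025,"rx":0,"ry":0,"rz":0,"hand":0.045},{"dx":0,"dy":0,"dz":0.01,"rx":0,"ry":0,"rz":0,"hand":0.045},{"dx":0,"dy":0,"dz":0,"rx":0,"ry":0,"rz":0,"hand":0.045},{"dx":0,"dy":0,"dz":0,"rx":0,"ry":0,"rz":0,"hand":0.045}]'
python3 - <<'E'
from h import *
d=cam("wrist"); cv2.imwrite("pics/w4.png",d["frame"][:,:,::-1]); go((.513,-.037,.055),1.5)
E
```

```text
clock: 5.08
position: [0.5092, -0.0395, 0.0942]
ee_rot: [0.0, 1.0, 0.011, -0.0]
contact_force: [0.6, 0.1, -1.0]
width: 0.0577
gripper_force: 27.5
rz -0.23 tilt [ 1.8e-03 -7.0e-04 -1.0e+00] shift mm [ 3.  -2.3 40.1] clock 5.13
```

View pics/w4.png

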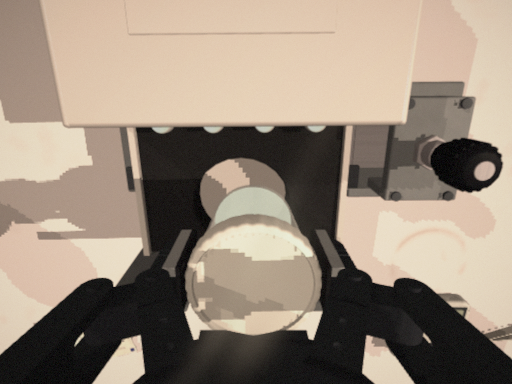

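The hole (columns 200-286, centre 243, top edge at row 158) and the box (columns 66-408) are centred about 10 px left of the cup axis at column 254. I'll compute a correction.

Run:
```python
from h import *
d=cam("wrist");s=manip.get_state();M=rot(s["ee_rot"]);t=lambda p:(M.T@(p-s["position"])*1000).round(1)
f=d["frame"]; 
print("rim back edge",t(ray(d,(243,158),.047)),"floor centre col",t(ray(d,(243,200),.023)))
print("box front",t(ray(d,(66,125),.101)),t(ray(d,(408,123),.101)))
print("insert sides rim",t(ray(d,(141,150),.047)),t(ray(d,(341,150),.047)))
z=s["position"][2]
for h in(.034,.038): print("lid c",t(ray(d,(254,277),z+h)), "lid L/R",t(ray(d,(188,277),z+h-.003)),t(ray(d,(321,277),z+h-.003)))
print("cup bottom front edge",t(ray(d,(253,187),z-.032)),"lid front edge",t(ray(d,(254,219),z+.036)))
```

```text
rim back edge [34.2 -6.5 48.7] floor centre col [-4.1 -7.7 72.6]
box front [ 61.5 -85.2  -5.3] [62.4 70.6 -5.1]
insert sides rim [ 39.6 -72.9  48.7] [39.6 57.4 48.8]
lid c [  0.9   0.5 -34. ] lid L/R [ -1.1 -28.4 -31. ] [ -1.2  29.7 -31. ]
lid c [  3.7   0.4 -38. ] lid L/R [  1.6 -27.3 -35. ] [  1.6  28.7 -35. ]
cup bottom front edge [19.6  0.  32.1] lid front edge [ 28.6   0.4 -35.9]
```

```bash
python3 -m pendant '[{"dx":0.0045,"dy":-0.0075,"dz":0,"rx":0,"ry":0,"rz":-0.3,"hand":0.045},{"dx":0,"dy":0,"dz":0.01,"rx":0,"ry":0,"rz":0,"hand":0.045},{"dx":0,"dy":0,"dz":0.01,"rx":0,"ry":0,"rz":0,"hand":0.045},{"dx":0,"dy":0,"dz":0.005,"rx":0,"ry":0,"rz":0,"hand":0.045},{"dx":0,"dy":0,"dz":0,"rx":0,"ry":0,"rz":0,"hand":0.045}]'; python3 -m pendant '[{"dx":0,"dy":0,"dz":0.005,"rx":0,"ry":0,"rz":0,"hand":0.045},{"dx":0,"dy":0,"dz":0.003,"rx":0,"ry":0,"rz":0,"hand":0.045},{"dx":0,"dy":0,"dz":0,"rx":0,"ry":0,"rz":0,"hand":0.045}]'
```

```text
clock: 5.6
position: [0.5118, -0.0302, 0.0676]
ee_rot: [-0.0, 1.0, 0.015, -0.002]
contact_force: [-0.2, 0.3, -0.8]
width: 0.0577
gripper_force: 27.5
clock: 5.85
position: [0.5128, -0.0306, 0.0606]
ee_rot: [-0.0, 1.0, 0.014, -0.001]
contact_force: [-0.3, 0.3, -0.7]
width: 0.0578
gripper_force: 27.5
```

```bash
python3 -m pendant '[{"dx":0,"dy":0,"dz":0.004,"rx":0,"ry":0,"rz":0,"hand":0.045},{"dx":0,"dy":0,"dz":0,"rx":0,"ry":0,"rz":0,"hand":0.045}]'; python3 -m pendant '[{"dx":0,"dy":0,"dz":0.002,"rx":0,"ry":0,"rz":0,"hand":0.045},{"dx":0,"dy":0,"dz":0,"rx":0,"ry":0,"rz":0,"hand":0.045}]';python3 -m pendant '[{"dx":0,"dy":0,"dz":0.001,"rx":0,"ry":0,"rz":0,"hand":0.045},{"dx":0,"dy":0,"dz":0,"rx":0,"ry":0,"rz":0,"hand":0.045}]'
```

```text
clock: 6.02
position: [0.513, -0.0306, 0.0568]
ee_rot: [-0.0, 1.0, 0.014, -0.0]
contact_force: [-0.2, -0.1, -1.1]
width: 0.0582
gripper_force: 27.5
clock: 6.18
position: [0.5132, -0.0306, 0.0551]
ee_rot: [0.0, 1.0, 0.014, -0.0]
contact_force: [0.0, -0.6, -0.7]
width: 0.0579
gripper_force: 27.5
clock: 6.35
position: [0.5135, -0.0307, 0.0548]
ee_rot: [0.0, 1.0, 0.014, 0.0]
contact_force: [-0.4, -0.0, 3.0]
width: 0.0577
gripper_force: 27.7
```

```bash
python3 -m pendant '[{"dx":0,"dy":0,"dz":0,"rx":0,"ry":0,"rz":0,"hand":0.076},{"dx":0,"dy":0,"dz":0,"rx":0,"ry":0,"rz":0,"hand":0.076},{"dx":0,"dy":0,"dz":0,"rx":0,"ry":0,"rz":0,"hand":0.076},{"dx":0,"dy":0,"dz":0,"rx":0,"ry":0,"rz":0,"hand":0.076},{"dx":0,"dy":0,"dz":-0.01,"rx":0,"ry":0,"rz":0,"hand":0.076},{"dx":0,"dy":0,"dz":-0.025,"rx":0,"ry":0,"rz":0,"hand":0.076},{"dx":0,"dy":0,"dz":-0.035,"rx":0,"ry":0,"rz":0,"hand":0.076},{"dx":0,"dy":0,"dz":-0.035,"rx":0,"ry":0,"rz":0,"hand":0.076},{"dx":-0.03,"dy":0,"dz":-0.03,"rx":0,"ry":0,"rz":0,"hand":0.076},{"dx":-0.04,"dy":0,"dz":0,"rx":0,"ry":0,"rz":0,"hand":0.076},{"dx":-0.04,"dy":0,"dz":0,"rx":0,"ry":0,"rz":0,"hand":0},{"dx":0,"dy":0,"dz":0,"rx":0,"ry":0,"rz":0,"hand":0}]'
python3 - <<'E'
from h import *
d=cam("wrist"); cv2.imwrite("pics/w5.png",cv2.resize(d["frame"][:,:,::-1],(768,576),interpolation=cv2.INTER_CUBIC))
s=manip.get_state();print(s["position"],s["ee_rot"]); go((.44,-.036,.065),1.5)
E
```

```text
clock: 7.35
position: [0.3948, -0.0323, 0.1887]
ee_rot: [-0.001, 1.0, 0.014, -0.004]
contact_force: [0.4, 0.7, -1.3]
width: 0.0533
gripper_force: 0.0
[ 0.39940762 -0.03303998  0.18922448] [-1.05443756e-04  9.99902401e-01  1.39360312e-02 -9.82381428e-04]
rz 0.1 tilt [-2.e-03  2.e-04 -1.e+00] shift mm [ 40.5   4.  124.2] clock 7.4
```

View pics/w5.png

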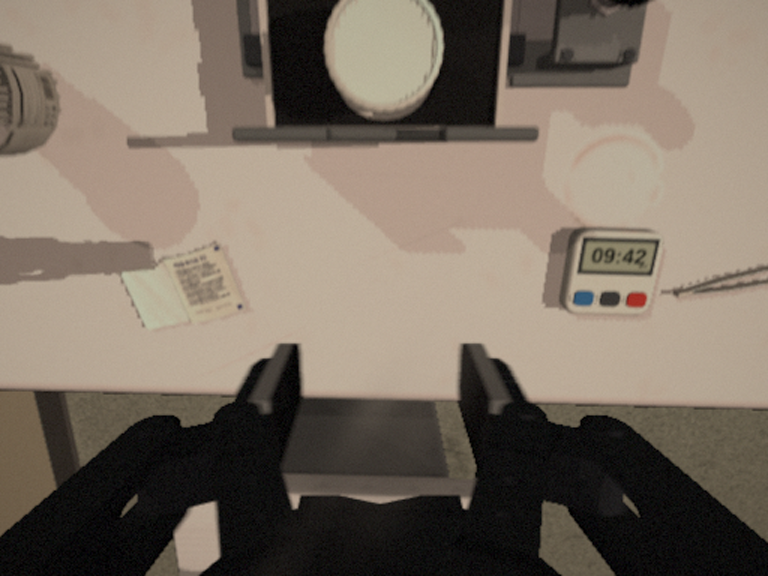

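The cup stands upright in the well, with the lid at (384,55), and the drawer panel spans columns 234-538. Next I'll close the fingers, descend in front of the panel and push.

```bash
python3 -m pendant '[{"dx":0.015,"dy":0.003,"dz":0.03,"rx":0,"ry":0,"rz":0,"hand":0},{"dx":0.015,"dy":0,"dz":0.03,"rx":0,"ry":0,"rz":0,"hand":0},{"dx":0,"dy":0,"dz":0.03,"rx":0,"ry":0,"rz":0,"hand":0},{"dx":0,"dy":0,"dz":0.03,"rx":0,"ry":0,"rz":0,"hand":0},{"dx":0,"dy":0,"dz":0.01,"rx":0,"ry":0,"rz":0,"hand":0},{"dx":0,"dy":0,"dz":0,"rx":0,"ry":0,"rz":0,"hand":0}]' && python3 -m pendant '[{"dx":0.01,"dy":0,"dz":0,"rx":0,"ry":0,"rz":0,"hand":0},{"dx":0.01,"dy":0,"dz":0,"rx":0,"ry":0,"rz":0,"hand":0},{"dx":0.01,"dy":0,"dz":0,"rx":0,"ry":0,"rz":0,"hand":0},{"dx":0.01,"dy":0,"dz":0,"rx":0,"ry":0,"rz":0,"hand":0},{"dx":0.008,"dy":0,"dz":0,"rx":0,"ry":0,"rz":0,"hand":0},{"dx":0.008,"dy":0,"dz":0,"rx":0,"ry":0,"rz":0,"hand":0}]'
```

```text
clock: 7.9
position: [0.4328, -0.0355, 0.0564]
ee_rot: [-0.001, 1.0, 0.014, -0.003]
contact_force: [-0.4, 0.4, 0.8]
width: 0.0
gripper_force: 0.0
clock: 8.4
position: [0.4913, -0.0344, 0.0594]
ee_rot: [0.0, 1.0, 0.014, 0.0]
contact_force: [-2.7, 0.3, 0.9]
width: -0.0
gripper_force: 1.1
```

```bash
python3 -m pendant '[{"dx":0.007,"dy":0,"dz":0,"rx":0,"ry":0,"rz":0,"hand":0},{"dx":0.007,"dy":0,"dz":0,"rx":0,"ry":0,"rz":0,"hand":0},{"dx":0.007,"dy":0,"dz":0,"rx":0,"ry":0,"rz":0,"hand":0},{"dx":0.007,"dy":0,"dz":0,"rx":0,"ry":0,"rz":0,"hand":0},{"dx":0.007,"dy":0,"dz":0,"rx":0,"ry":0,"rz":0,"hand":0},{"dx":0.007,"dy":0,"dz":0,"rx":0,"ry":0,"rz":0,"hand":0},{"dx":0.005,"dy":0,"dz":0,"rx":0,"ry":0,"rz":0,"hand":0},{"dx":0,"dy":0,"dz":0,"rx":0,"ry":0,"rz":0,"hand":0}]'; python3 -m pendant '[{"dx":0.003,"dy":0,"dz":0,"rx":0,"ry":0,"rz":0,"hand":0},{"dx":0.003,"dy":0,"dz":0,"rx":0,"ry":0,"rz":0,"hand":0},{"dx":0,"dy":0,"dz":0,"rx":0,"ry":0,"rz":0,"hand":0}]'
```

```text
clock: 9.07
position: [0.5388, -0.033, 0.0587]
ee_rot: [0.0, 1.0, 0.014, 0.001]
contact_force: [-0.3, -0.1, -0.4]
width: -0.0001
gripper_force: 0.0
clock: 9.32
position: [0.5433, -0.0328, 0.0586]
ee_rot: [0.0, 1.0, 0.014, 0.0]
contact_force: [-0.1, -0.3, -0.6]
width: 0.0002
gripper_force: 0.2
```

```bash
for i in 1; do python3 -m pendant '[{"dx":0.003,"dy":0,"dz":0,"rx":0,"ry":0,"rz":0,"hand":0},{"dx":0.003,"dy":0,"dz":0,"rx":0,"ry":0,"rz":0,"hand":0}]'; python3 -m pendant '[{"dx":0.003,"dy":0,"dz":0,"rx":0,"ry":0,"rz":0,"hand":0},{"dx":0,"dy":0,"dz":0,"rx":0,"ry":0,"rz":0,"hand":0}]';  python3 -m pendant '[{"dx":0.003,"dy":0,"dz":0,"rx":0,"ry":0,"rz":0,"hand":0},{"dx":0,"dy":0,"dz":0,"rx":0,"ry":0,"rz":0,"hand":0}]'; done
```

```text
clock: 9.48
position: [0.5484, -0.0326, 0.0586]
ee_rot: [0.0, 1.0, 0.014, -0.001]
contact_force: [-2.2, -0.5, -1.1]
width: 0.0003
gripper_force: 1.1
clock: 9.65
position: [0.5511, -0.0325, 0.0586]
ee_rot: [-0.0, 1.0, 0.014, -0.001]
contact_force: [-3.4, -1.5, 1.7]
width: 0.0001
gripper_force: 1.9
clock: 9.82
position: [0.5511, -0.0325, 0.0585]
ee_rot: [0.0, 1.0, 0.015, -0.004]
contact_force: [-9.0, -1.4, 6.3]
width: -0.0004
gripper_force: 4.8
```

```bash
python3 -m pendant '[{"dx":0.003,"dy":0,"dz":0,"rx":0,"ry":0,"rz":0,"hand":0},{"dx":0,"dy":0,"dz":0,"rx":0,"ry":0,"rz":0,"hand":0}]'; python3 -m pendant '[{"dx":-0.01,"dy":0,"dz":0,"rx":0,"ry":0,"rz":0,"hand":0},{"dx":-0.03,"dy":0,"dz":0,"rx":0,"ry":0,"rz":0,"hand":0},{"dx":-0.04,"dy":0,"dz":0,"rx":0,"ry":0,"rz":0,"hand":0},{"dx":-0.02,"dy":0.02,"dz":-0.03,"rx":0,"ry":0,"rz":0,"hand":0.06},{"dx":0,"dy":0.03,"dz":-0.025,"rx":0,"ry":0,"rz":0,"hand":0.06},{"dx":0,"dy":0.035,"dz":-0.02,"rx":0,"ry":0,"rz":0,"hand":0.06},{"dx":0,"dy":0.035,"dz":-0.02,"rx":0,"ry":0,"rz":0,"hand":0.06},{"dx":0,"dy":0,"dz":0,"rx":0,"ry":0,"rz":0,"hand":0.06},{"dx":0,"dy":0,"dz":0,"rx":0,"ry":0,"rz":0,"hand":0.06}]'
python3 - <<'E'
from h import *
d=cam("wrist"); cv2.imwrite("pics/w6.png",cv2.resize(d["frame"][:,:,::-1],(768,576),interpolation=cv2.INTER_CUBIC))
print(manip.get_state()["position"],1.5*proj(d,(.5505,-.160,.091)))
E
```

```text
clock: 9.98
position: [0.5529, -0.0322, 0.0585]
ee_rot: [-0.0, 1.0, 0.015, -0.005]
contact_force: [-11.8, -2.1, 8.6]
width: 0.0001
gripper_force: 6.0
clock: 10.73
position: [0.4635, -0.1576, 0.1554]
ee_rot: [0.001, 1.0, 0.013, 0.003]
contact_force: [0.0, 0.7, -0.4]
width: 0.06
gripper_force: 0.0
[ 0.46207083 -0.15573714  0.15413814] [389.96269078 112.84887514]
```

View pics/w6.png

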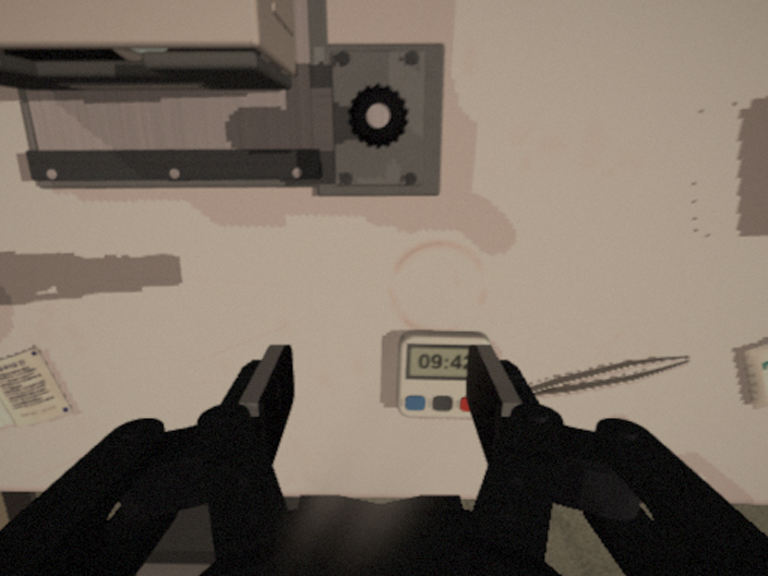

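The drawer panel now sits close under the box front (rows 47-90) and the knob is at (378,116). I'll check closure numerically with intensity profiles.

Run:
```python
from h import *
d=cam("wrist"); g=cv2.cvtColor(d["frame"],cv2.COLOR_RGB2GRAY)
for c in(130,170): print(c,[(r,int(g[r,c]),round(float(ray(d,(c,r),.1)[0]),4)) for r in range(26,64,2)])
t=cam("top"); h=cv2.cvtColor(t["frame"],cv2.COLOR_RGB2GRAY)
for c in(207,248): print(c,[(r,int(h[r,c]),round(float(ray(t,(c,r),.1)[0]),4)) for r in range(170,190)])
u=d["frame"]; m=(g<45).astype("uint8"); m[:, :215]=0; m[:,290:]=0; m[110:]=0
n,l,st,ce=cv2.connectedComponentsWithStats(m); i=1+st[1:,4].argmax(); x0,y0,w,hh,_=st[i]
k=(x0+w/2-.5,y0+hh/2-.5); print("knob px",k,st[i]); 
for z in (.076,.091): print(ray(d,k,z))
s=manip.get_state(); M=rot(s["ee_rot"]); print(M.T@(ray(d,(378/1.5,116/1.5),.091)-s["position"]),s["position"])
```

```text
130 [(26, 91, 0.5738), (28, 42, 0.5728), (30, 45, 0.5717), (32, 71, 0.5706), (34, 76, 0.5695), (36, 71, 0.5684), (38, 69, 0.5673), (40, 58, 0.5662), (42, 30, 0.5651), (44, 25, 0.564), (46, 26, 0.5629), (48, 20, 0.5618), (50, 20, 0.5606), (52, 38, 0.5595), (54, 61, 0.5584), (56, 52, 0.5572), (58, 74, 0.5561), (60, 73, 0.555), (62, 97, 0.5538)]
170 [(26, 87, 0.5745), (28, 40, 0.5734), (30, 46, 0.5723), (32, 72, 0.5713), (34, 75, 0.5702), (36, 75, 0.5691), (38, 71, 0.568), (40, 59, 0.5669), (42, 32, 0.5658), (44, 21, 0.5647), (46, 20, 0.5635), (48, 22, 0.5624), (50, 22, 0.5613), (52, 21, 0.5602), (54, 27, 0.5591), (56, 38, 0.5579), (58, 85, 0.5568), (60, 118, 0.5556), (62, 121, 0.5545)]
207 [(170, 180, 0.5853), (171, 180, 0.5822), (172, 180, 0.5791), (173, 180, 0.576), (174, 184, 0.5729), (175, 158, 0.5698), (176, 97, 0.5668), (177, 94, 0.5637), (178, 54, 0.5606), (179, 35, 0.5575), (180, 34, 0.5545), (181, 34, 0.5514), (182, 34, 0.5483), (183, 63, 0.5453), (184, 102, 0.5422), (185, 151, 0.5391), (186, 158, 0.5361), (187, 157, 0.533), (188, 157, 0.53), (189, 157, 0.5269)]
248 [(170, 51, 0.5872), (171, 65, 0.5841), (172, 85, 0.581), (173, 110, 0.578), (174, 125, 0.5749), (175, 131, 0.5718), (176, 133, 0.5687), (177, 129, 0.5656), (178, 128, 0.5626), (179, 126, 0.5595), (180, 124, 0.5564), (181, 120, 0.5533), (182, 117, 0.5503), (183, 114, 0.5472), (184, 113, 0.5442), (185, 109, 0.5411), (186, 106, 0.538), (187, 104, 0.535), (188, 99, 0.5319), (189, 87, 0.5289)]
knob px (np.float64(255.0), np.float64(74.0)) [ 235   53   41   43 1050]
[ 0.55025491 -0.15467358  0.076     ]
[ 0.54945503 -0.15458967  0.091     ]
[0.08650173 0.00120185 0.06187507] [ 0.46090722 -0.15407019  0.15294904]
```

The numbers show the panel's 7 mm top surface (x 0.573-0.566) right against the box front (0.5735), so the drawer is shut. Now I'll turn the hand 90° so the fingers straddle the knob along dock x.

```bash
python3 -m pendant '[{"dx":0,"dy":0,"dz":0,"rx":0,"ry":0,"rz":-7,"hand":0.055},{"dx":0,"dy":0,"dz":0,"rx":0,"ry":0,"rz":-7,"hand":0.055},{"dx":0,"dy":0,"dz":0,"rx":0,"ry":0,"rz":-7,"hand":0.055},{"dx":0,"dy":0,"dz":0,"rx":0,"ry":0,"rz":-7,"hand":0.055},{"dx":0,"dy":0,"dz":0,"rx":0,"ry":0,"rz":-7,"hand":0.055},{"dx":0,"dy":0,"dz":0,"rx":0,"ry":0,"rz":-7,"hand":0.055},{"dx":0,"dy":0,"dz":0,"rx":0,"ry":0,"rz":-7,"hand":0.055},{"dx":0,"dy":0,"dz":0,"rx":0,"ry":0,"rz":-7,"hand":0.055},{"dx":0,"dy":0,"dz":0,"rx":0,"ry":0,"rz":-7,"hand":0.055},{"dx":0,"dy":0,"dz":0,"rx":0,"ry":0,"rz":-7,"hand":0.055},{"dx":0,"dy":0,"dz":0,"rx":0,"ry":0,"rz":-7,"hand":0.055},{"dx":0,"dy":0,"dz":0,"rx":0,"ry":0,"rz":-7,"hand":0.055}]'; python3 -m pendant '[{"dx":0,"dy":0,"dz":0,"rx":0,"ry":0,"rz":-6,"hand":0.055},{"dx":-0.001,"dy":0.022,"dz":0,"rx":0,"ry":0,"rz":0,"hand":0.055},{"dx":0,"dy":0.022,"dz":0,"rx":0,"ry":0,"rz":0,"hand":0.055},{"dx":0,"dy":0.022,"dz":0,"rx":0,"ry":0,"rz":0,"hand":0.055},{"dx":0,"dy":0.0205,"dz":0,"rx":0,"ry":0,"rz":0,"hand":0.055},{"dx":0,"dy":0,"dz":0,"rx":0,"ry":0,"rz":0,"hand":0.055},{"dx":0,"dy":0,"dz":0,"rx":0,"ry":0,"rz":0,"hand":0.055}]'
python3 - <<'E'
from h import *
d=cam("wrist"); cv2.imwrite("pics/w7.png",cv2.resize(d["frame"][:,:,::-1],(768,576),interpolation=cv2.INTER_CUBIC))
print(1.5*proj(d,(.5505,-.158,.091))); go((.5505,-.158,.054),91.5)
s=manip.get_state();print(s["position"],s["qpos"])
E
```

```text
clock: 11.88
position: [0.4609, -0.1533, 0.1526]
ee_rot: [-0.001, 0.731, 0.683, -0.0]
contact_force: [-0.6, -1.1, 0.0]
width: 0.0552
gripper_force: 0.0
clock: 12.47
position: [0.5479, -0.152, 0.1523]
ee_rot: [-0.001, 0.696, 0.718, -0.0]
contact_force: [0.1, -0.2, -0.1]
width: 0.0553
gripper_force: 0.0
[384.12850581 312.24749672]
rz 0.26 tilt [-0.0031  0.0012 -1.    ] shift mm [-6.   3.4 98.5] clock 12.52
[ 0.54689768 -0.15209083  0.15245057] [-3.93731740e-01  3.21366023e-01  1.64312315e+00 -1.27810931e-04
  1.18043905e+00 -4.24412225e-01]
```

View pics/w7.png

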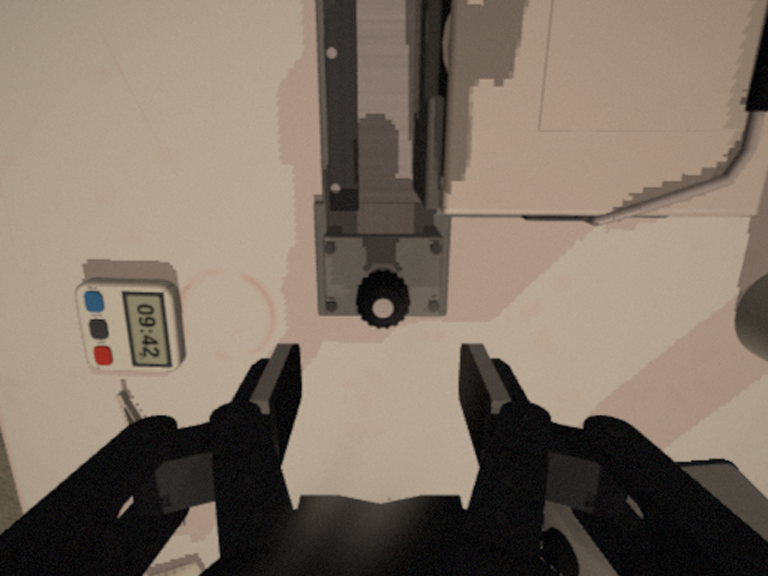

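The knob cap is at (383,308), about 4 mm to -x and 2 mm to +y in the tool frame. I'll descend and grip.

```bash
python3 -m pendant '[{"dx":-0.004,"dy":0.002,"dz":0.02,"rx":0,"ry":0,"rz":0,"hand":0.055},{"dx":0,"dy":0,"dz":0.025,"rx":0,"ry":0,"rz":0,"hand":0.055},{"dx":0,"dy":0,"dz":0.025,"rx":0,"ry":0,"rz":0,"hand":0.055},{"dx":0,"dy":0,"dz":0.018,"rx":0,"ry":0,"rz":0,"hand":0.055},{"dx":0,"dy":0,"dz":0.01,"rx":0,"ry":0,"rz":0,"hand":0.055},{"dx":0,"dy":0,"dz":0,"rx":0,"ry":0,"rz":0,"hand":0.055}]' && python3 -m pendant '[{"dx":0,"dy":0,"dz":0,"rx":0,"ry":0,"rz":0,"hand":0.015},{"dx":0,"dy":0,"dz":0,"rx":0,"ry":0,"rz":0,"hand":0.015},{"dx":0,"dy":0,"dz":0,"rx":0,"ry":0,"rz":0,"hand":0.015},{"dx":0,"dy":0,"dz":0,"rx":0,"ry":0,"rz":0,"hand":0.015},{"dx":0,"dy":0,"dz":0,"rx":0,"ry":0,"rz":0,"hand":0.015},{"dx":0,"dy":0,"dz":0,"rx":0,"ry":0,"rz":0,"hand":0.015}]' 50; python3 -m pendant '[{"dx":0,"dy":0,"dz":0,"rx":0,"ry":0,"rz":0,"hand":0.015},{"dx":0,"dy":0,"dz":0,"rx":0,"ry":0,"rz":0,"hand":0.015}]'
```

```text
clock: 13.02
position: [0.5471, -0.1564, 0.0534]
ee_rot: [-0.003, 0.697, 0.717, -0.001]
contact_force: [0.8, -0.4, -0.2]
width: 0.0548
gripper_force: 0.0
clock: 13.52
position: [0.5497, -0.1579, 0.0573]
ee_rot: [0.0, 0.697, 0.717, -0.0]
contact_force: [-3.7, 0.2, 6.6]
width: 0.0254
gripper_force: 49.2
clock: 13.68
position: [0.5497, -0.1579, 0.0573]
ee_rot: [0.0, 0.697, 0.717, -0.0]
contact_force: [-3.1, -0.2, 6.7]
width: 0.0254
gripper_force: 49.2
```

```bash
python3 -m pendant '[{"dx":0,"dy":-0.001,"dz":-0.004,"rx":0,"ry":0,"rz":0,"hand":0.015},{"dx":0,"dy":0,"dz":-0.004,"rx":0,"ry":0,"rz":0,"hand":0.015},{"dx":0,"dy":0,"dz":0,"rx":0,"ry":0,"rz":0,"hand":0.015}]'; python3 -m pendant '[{"dx":0,"dy":0,"dz":-0.004,"rx":0,"ry":0,"rz":0,"hand":0.015},{"dx":0,"dy":0,"dz":-0.003,"rx":0,"ry":0,"rz":0,"hand":0.015},{"dx":0,"dy":0,"dz":0,"rx":0,"ry":0,"rz":0,"hand":0.015}]';  python3 -m pendant '[{"dx":0,"dy":0,"dz":-0.002,"rx":0,"ry":0,"rz":0,"hand":0.015},{"dx":0,"dy":0,"dz":0,"rx":0,"ry":0,"rz":0,"hand":0.015},{"dx":0,"dy":0,"dz":0,"rx":0,"ry":0,"rz":0,"hand":0.015}]'
```

```text
clock: 13.93
position: [0.5496, -0.1579, 0.0641]
ee_rot: [0.001, 0.697, 0.717, 0.0]
contact_force: [1.3, -1.6, -6.8]
width: 0.0253
gripper_force: 49.5
clock: 14.18
position: [0.5496, -0.1579, 0.0708]
ee_rot: [0.001, 0.697, 0.717, 0.0]
contact_force: [3.6, -1.7, -11.0]
width: 0.0254
gripper_force: 49.7
clock: 14.43
position: [0.5496, -0.1579, 0.0716]
ee_rot: [0.0, 0.697, 0.717, 0.0]
contact_force: [6.2, -2.4, -16.4]
width: 0.0251
gripper_force: 51.9
```

```bash
python3 -m pendant '[{"dx":0,"dy":0.001,"dz":-0.001,"rx":0,"ry":0,"rz":0,"hand":0.015},{"dx":0,"dy":0,"dz":0,"rx":0,"ry":0,"rz":0,"hand":0.015},{"dx":0,"dy":0,"dz":0,"rx":0,"ry":0,"rz":0,"hand":0.015},{"dx":0,"dy":0,"dz":0,"rx":0,"ry":0,"rz":0,"hand":0.015},{"dx":0,"dy":0,"dz":0,"rx":0,"ry":0,"rz":0,"hand":0.015},{"dx":0,"dy":0,"dz":0,"rx":0,"ry":0,"rz":0,"hand":0.015},{"dx":0,"dy":0,"dz":0,"rx":0,"ry":0,"rz":0,"hand":0.015},{"dx":0,"dy":0,"dz":0,"rx":0,"ry":0,"rz":0,"hand":0.015}]'
python3 - <<'E'
from h import *
d=cam("wrist"); t=cam("top"); h=cv2.cvtColor(t["frame"],cv2.COLOR_RGB2GRAY)
c=207; print([(r,int(h[r,c]),round(float(ray(t,(c,r),.1)[0]),4)) for r in range(172,184)])
E
```

```text
clock: 15.1
position: [0.5495, -0.1579, 0.0716]
ee_rot: [-0.001, 0.697, 0.717, -0.001]
contact_force: [4.7, -3.7, -20.5]
width: 0.0257
gripper_force: 51.7
[(172, 185, 0.5791), (173, 185, 0.576), (174, 190, 0.5729), (175, 132, 0.5698), (176, 73, 0.5668), (177, 68, 0.5637), (178, 45, 0.5606), (179, 35, 0.5575), (180, 36, 0.5545), (181, 35, 0.5514), (182, 35, 0.5483), (183, 66, 0.5453)]
```

```bash
python3 -c "
from rig import manip
print(manip.sign_off())"
```

```text
the job is handed in; nothing more can be done
None
```

I handed the job in at about 15 s: the cup is upright in the well, the drawer is pushed fully shut, and the gripper is still holding the lock plunger up at its stop (about 14 mm of rise, 20 N pull); the verdict wasn't shown to me.

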